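# Fence the bowl in the peg tray: push it back, then fit the last dowel

### The arm

A 6-joint arm with a two-finger parallel gripper is mounted at the origin on a cart in front of the work surface, level with it; the furniture and walls round the work are solid. World frame = base frame: x ahead of the robot, y to its left, z up, the work surface at z = 0. Lengths are in mm, angles in rad, forces in N, time in s.
With the tool pointing down it reaches from about 350 to 775 mm from the base axis. Payload 7.3 kg.
Tool frame: the origin (TCP) lies at the very end of the fingers, on their centre line; the grasp point (between the pads) lies 19 mm behind it (bot.grip_point_offset is the distance from the TCP to the grasp point, in mm); z points along the fingers, y is the line along which they close (so a half turn about z gives the same grasp; the last joint's range is limited). The gripper opens to 92 mm and grips with 3 to 60 N. Pads are 19 mm wide; open, the fingers measure 130 mm over their backs; the gripper's body (75 mm by 190 mm) begins 47 mm behind the grasp point.
Start: joints at [-1.29, 0.342, 1.524, -0, 1.275, -0.146], TCP at [217.354, -477.918, 190.341] pointing down, gripper open.
Joint ranges: [-2.53, 2.53], [-0.77, 2.02], [0.04, 2.7], [-1, 4.14], [0.28, 2.66], [-3.11, 3.11]. Speed limits (rad/s): [2.57, 2.57, 3.14, 3.14, 3.14, 3.14].

### API

Orientations are given as [roll, pitch, yaw] about the fixed x, y, z axes, in that order (R = Rz(yaw) Ry(pitch) Rx(roll)).
In Python, from plant import bot gives the robot as it stands. The module is installed in compiled form; this text tells all that it offers.
- The arm moves only by the shell command python3 -m jog 'ROWS' [OPENING]. ROWS is JSON, a list of rows, each a list of 6 numbers: the shift along the tool's x, y, z in mm, then the turn, a rotation vector about the tool's x, y, z in rad. In form: [[dx, dy, dz, rx, ry, rz], ...]. A call has 1 to 12 rows; each row shifts and turns the commanded pose from where the row before left it, along the tool's axes as they then stand; what a row does not reach is not made up. A row lasts 1/10 s, in which the tool goes at most 50 mm and 8.59 degrees, less where a joint would pass 70% of its speed; a pose out of reach is approached as far as the arm can. A call with a gripper value outside its range is refused whole. OPENING is the opening in per cent of the stroke, from 0 (shut) to 100 (fully open), set as the call begins (- or left out, the last holds). The fingers move at their own pace and stop on an object; the grip force is fixed at half the most. Time passes only in rows, so rows that do not move let the fingers close. It gives the time, the measured TCP pose, the force, the opening and the grip force at its end, in the units of the state.
- bot.get_obs(): the state, without advancing time (a new reading comes with each control period).
- bot.capture(name): name is "scene" or "top" or "wrist"; returns the picture (480x640x3 uint8, red, green, blue); there is no depth.
- bot.camera_model(name): a dict with "fx", "fy", "cx", "cy" (pixels), "position" and "orientation" of the camera in the world; the wrist camera has in their place "T_tool_cam" (4x4, takes a point from camera to tool coordinates, whose origin is the TCP and whose axes are the flange's). Camera axes: x right, y down, z forward; pixel columns grow to the right and rows downward; lengths in mm; the calibration is good to about 2 mm. A picture is of the moment at which its call begins: read the wrist's pose just before it. camera_model takes no time and is no camera call.
- bot.close_job(): hands the job in; it is judged then, once.
Trained networks look in the newest picture that a camera, given by its name, has taken for a name from the list of things; names that differ only in an ending like _2 or _b are one class to them, and where a whole thing is asked for, a point or a joint stands for the part that bears it (a point fixed in the world has none). Each returns a list of dicts, best first, with "p" (0 to 1); they miss things now and then, are a little off and sometimes report something else, mostly with a low value. They report only what shows in the picture. A call takes as long as a camera call.
- bot.outline_of(target, camera): "mask" (480x640 bool, what is visible of it) and "pixel" ([column, row] in pixels, amid what is visible of it).
The state is a dict: "time": time; "joint_positions": joint angles; "dq": joint speeds; "tau": joint torques, N m; "tool_pos": TCP position; "tcp_rot": TCP orientation; "contact_force": force on the tool from outside, world axes, zero at the start; "moment": the same for the moment, N m; "grip_width": finger opening in mm; "finger_force": force on a finger pad.
Only numpy, scipy, OpenCV 4.12 (cv2) and the standard library are available. Lean on these libraries where they do the work, as an engineer would, in place of code of your own. Each camera call takes 0.05 s, during which the arm holds its last target. There are 200 camera calls.

### The job

The white bowl has slid over the empty corner hole of the dish tray's peg board. Push it back between the three standing pegs, then take the loose wooden peg, feel gently for the empty corner hole (the board lies loose in its tray) and press the peg straight in, fully home, without forcing it. Leave the bowl standing fenced in, and leave the mug, the jars and the bottle where they are.

Things in the scene. Friction and masses are not known exactly. Their poses are not given: they have to be found in the camera images.
- tray: dish tray, does not move: low dark wooden frame, 234 x 234 mm, walls 6 mm thick and 22 mm high, a thin steel handle on its +y and -y sides. Origin: centre of its underside; z up. In it lies a square brown peg board with a peg place at each corner, 84 mm from the middle in x and in y: three hold a standing light dowel (20 mm thick, top 104 mm above the board); the one at (-84, -84) mm is empty
- tray_middle (a point): middle of the tray at the height of the peg board's top, 32 mm above the worktop; tray axes. The board (208 x 208 mm) has play in the tray: in each episode it lies shifted by up to 5 mm in x and up to 5 mm in y (tray axes), its pegs and holes with it; friction holds it there against about 14 N. Its five other holes are closed flush with cork
- empty_corner (a point): where the mouth of the empty corner hole would be if the board lay exactly mid-tray (tray frame: (-84, -84, 32) mm); the true mouth is up to 5 mm off in x and in y of the tray, at this height. The true hole: round, 22 mm wide, straight down, blind, with a sharp unchamfered edge; its own cork dust plug is sunk 7 mm below the mouth
- bowl: white bowl, round, 200 mm across the rim, 91 mm tall, flat foot 100 mm across, wall about 5 mm with sloping sides, hollow, about 0.45 kg; it stands on the peg board. Origin: centre of its underside. At the start it covers the empty corner hole; it has room between four pegs with 9 mm of play
- bowl_mid (a point): centre of the bowl, half-way up (45 mm above its underside), in its hollow
- peg: loose wooden dowel peg, light wood with a thin dark ring near its top like the other three, round, 20 mm thick, 130 mm long, 40 g, flat sharp-edged foot; it stands upright on the worktop; not to be pressed with more than about 25 N. Origin: centre of its foot; z points to its top
- peg_mid (a point): centre of the loose peg, half-way up (65 mm above its foot)
- peg_foot (a point): centre of the loose peg's foot face. In the hole the foot meets the cork plug 7 mm below the mouth and drives it down under a steady push of about 7 N, until it stops hard 20 mm below the mouth: the peg is then fully home and as tall as the other three. The plug stays where it was pushed
- mug: white mug with a red line, 82 mm across, 94 mm tall, bystander; origin: centre of its underside
- oil_bottle: small yellow oil bottle, 40 mm thick, 146 mm tall, bystander; origin: centre of its underside
- green_jar: green spice jar with black cap, 42 mm thick, 130 mm tall, bystander; origin: centre of its underside
- red_jar: red spice jar with red cap, 49 mm thick, 128 mm tall, bystander; origin: centre of its underside
- white_red_jar: short spice jar with red cap and red and white body, 50 mm thick, 110 mm tall, bystander; origin: centre of its underside

How it is judged:
By the outcome, as a careful person would: the job done as asked, in the order asked, and still so for the second after the job is handed in, with the robot touching nothing.
It also fails if it takes over 72 s, if anything falls off the work surface, if the arm or the gripper's body presses on something with over 40 N, if the wrist force passes 120 N, or if a joint passes its speed limit or range.

## Working session

There is one attempt and no reset: what is moved stays moved. The work goes in short steps, Python scripts to look and compute and a shell command to move; the robot and the scene stay as the last step left them, time stands still between calls to the robot, and variables do not carry over. Pictures are saved under pics/ and viewed, at most 12 in all, crops included, and the job is handed in when it is done.

```bash
mkdir -p pics; python3 - <<'E'
from plant import bot
import cv2,numpy as np
o=bot.get_obs();print({k:np.round(v,3).tolist() for k,v in o.items()})
for n in ("scene","top"):
    im=bot.capture(n);cv2.imwrite(f"pics/{n}0.png",im[:,:,::-1])
    m=bot.camera_model(n);print(n,{k:np.round(v,4).tolist() for k,v in m.items()})
    for t in ("tray","bowl","peg","mug","oil_bottle","green_jar","red_jar","white_red_jar"):
        print(t,[(round(r["p"],2),np.round(r["pixel"]).tolist(),int(r["mask"].sum())) for r in bot.outline_of(t,n)][:4])
m=bot.camera_model("wrist");print({k:np.round(v,4).tolist() for k,v in m.items()})
E
```

```text
{'time': 0.0, 'joint_positions': [-1.29, 0.343, 1.525, -0.0, 1.275, -0.146], 'dq': [-0.001, -0.0, -0.0, -0.001, -0.001, 0.0], 'tau': [0.001, -43.124, -24.422, 0.072, 0.056, -0.0], 'tool_pos': [217.204, -477.473, 189.65], 'tcp_rot': [-3.14, -0.0, 0.427], 'contact_force': [-1.009, -0.111, -0.035], 'moment': [-0.018, 0.02, 0.01], 'finger_force': 0.0, 'grip_width': 91.878}
scene {'fx': 443.6934, 'fy': 443.6934, 'cx': 317.8807, 'cy': 236.8343, 'position': [36.5389, 624.3289, 609.4739], 'orientation': [-2.1621, 0.0093, -2.3881]}
tray [(0.67, [325.0, 298.0], 7819), (0.48, [159.0, 275.0], 981)]
bowl [(0.64, [342.0, 238.0], 5560)]
peg [(0.77, [408.0, 193.0], 368), (0.51, [326.0, 293.0], 8159)]
mug [(0.52, [325.0, 299.0], 8115)]
oil_bottle [(0.58, [176.0, 320.0], 1319)]
green_jar [(0.72, [207.0, 339.0], 1887)]
red_jar [(0.9, [159.0, 274.0], 1027)]
white_red_jar [(0.92, [334.0, 186.0], 752)]
top {'fx': 539.3428, 'fy': 539.3428, 'cx': 316.2936, 'cy': 236.2417, 'position': [525.6489, 29.2421, 1198.5816], 'orientation': [-3.0818, -0.0106, -1.5754]}
tray [(0.97, [254.0, 278.0], 4981)]
bowl [(0.79, [301.0, 277.0], 7791)]
peg [(0.6, [453.0, 251.0], 229)]
mug [(0.7, [452.0, 251.0], 235), (0.68, [461.0, 194.0], 1433), (0.6, [141.0, 237.0], 535)]
oil_bottle [(0.73, [142.0, 233.0], 543), (0.22, [252.0, 277.0], 4969)]
green_jar [(0.67, [140.0, 269.0], 686)]
red_jar [(0.81, [154.0, 194.0], 763)]
white_red_jar [(0.8, [402.0, 177.0], 250)]
{'fx': 377.4064, 'fy': 377.4064, 'cx': 319.4163, 'cy': 241.0029, 'T_tool_cam': [[-0.0012, -0.9699, -0.2434, 65.8795], [1.0, -0.0018, 0.0022, -0.9135], [-0.0025, -0.2434, 0.9699, -192.2155], [0.0, 0.0, 0.0, 1.0]]}
```

View pics/scene0.png

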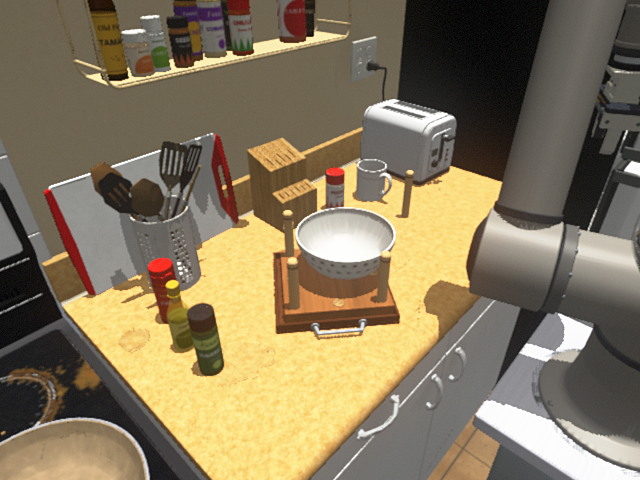

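View pics/top0.png

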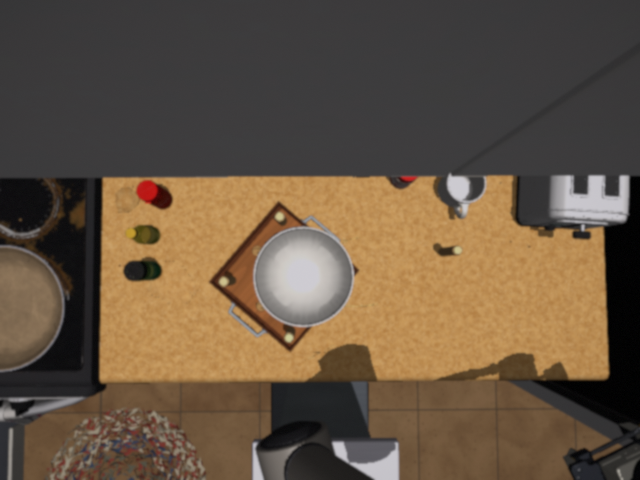

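The overhead view shows the tray turned about 45°. Peg tops are at about (280,217), (224,282) and (289,338). The empty corner is on the right at about (345,271), under the bowl at (303,277), and the loose peg's top is at (457,251). Next I'll measure these precisely.

```bash
cat > h.py <<'E'
from plant import bot
import cv2,numpy as np
from scipy.spatial.transform import Rotation as R
def cam(n):
    m=bot.camera_model(n);K=(m["fx"],m["fy"],m["cx"],m["cy"])
    if n=="wrist":
        o=bot.get_obs();T=np.eye(4);T[:3,:3]=R.from_euler("xyz",o["tcp_rot"]).as_matrix();T[:3,3]=o["tool_pos"]
        T=T@np.array(m["T_tool_cam"]);return K,T[:3,:3],T[:3,3]
    return K,R.from_euler("xyz",m["orientation"]).as_matrix(),np.array(m["position"])
def ray(c,px,z):
    K,Rm,p=c;d=Rm@np.array([(px[0]-K[2])/K[0],(px[1]-K[3])/K[1],1.]);return (p+d*(z-p[2])/d[2])
def proj(c,P):
    K,Rm,p=c;q=Rm.T@(np.array(P,float)-p);return np.array([K[0]*q[0]/q[2]+K[2],K[1]*q[1]/q[2]+K[3]])
E
python3 - <<'E'
from h import *
im=cv2.imread("pics/top0.png");c=cam("top")
hsv=cv2.cvtColor(im,cv2.COLOR_BGR2HSV)
for name,(u,v),z in [("pegx+y-",(280,217),136),("pegx+y+",(224,282),136),("pegx-y+",(289,338),136),("loose",(457,251),130)]:
    w=im[v-9:v+10,u-9:u+10].astype(int); b=w[:,:,0]; 
    s=(b>b.max()*0.65).astype(np.uint8);n,l,st,ce=cv2.connectedComponentsWithStats(s)
    k=1+np.argmax(st[1:,4]);p=ce[k]+[u-9,v-9]
    print(name,st[k,4],b.max(),p.round(1),ray(c,p,z).round(1))
m=bot.outline_of("bowl","top")
E
python3 - <<'E'
from h import *
im=bot.capture("top");c=cam("top")
r=bot.outline_of("bowl","top")[0];cs,_=cv2.findContours(r["mask"].astype(np.uint8),0,1);e=cv2.fitEllipse(max(cs,key=len));print("bowl",e,ray(c,e[0],123).round(1))
t=bot.outline_of("tray","top")[0]["mask"]|r["mask"]
cs,_=cv2.findContours(t.astype(np.uint8),0,1);print(cv2.minAreaRect(max(cs,key=len)))
cv2.imwrite("pics/crop.png",cv2.resize(im[185:365,195:475,::-1],None,fx=2.8,fy=2.8,interpolation=2))
E
```

```text
pegx+y- 59 146 [279.2 216.1] [629.4  90.7 136. ]
pegx+y+ 59 142 [223.2 281.2] [501.7 200.5 136. ]
pegx-y+ 52 153 [288.5 337.5] [391.5  72.8 136. ]
loose 63 143 [458.  249.7] [ 561.6 -263.9  130. ]
bowl ((303.3885803222656, 276.744873046875), (99.19412231445312, 100.04793548583984), 88.48031616210938) [509.4  43.5 123. ]
((288.5597229003906, 279.9833984375), (119.23400115966797, 128.59109497070312), 40.815086364746094)
```

View pics/crop.png

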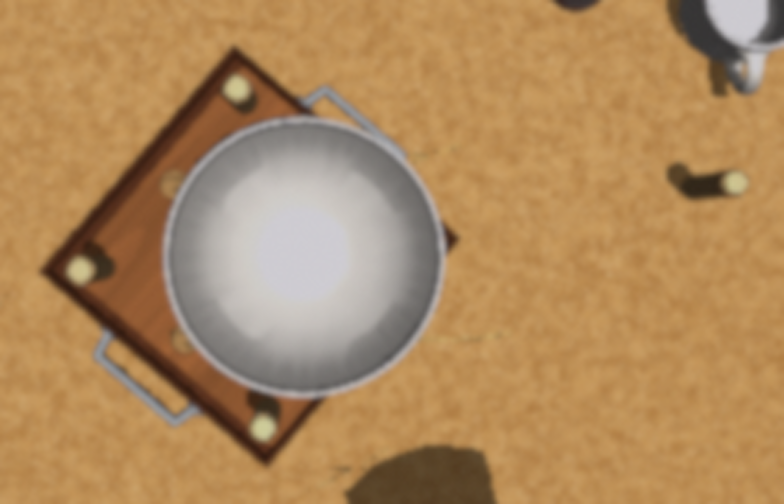

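```bash
python3 -m jog '[[0,0,0,0,0,0.142],[0,0,0,0,0,0.142],[0,0,0,0,0,0.143],[22,-40,0,0,0,0],[22,-40,0,0,0,0],[22,-40,0,0,0,0],[22,-40,0,0,0,0],[22,-40,0,0,0,0],[22,-40,0,0,0,0],[22,-40,0,0,0,0],[22,-40,0,0,0,0]]' 0
```

```text
time: 2.2
tool_pos: [394.1, -156.3, 190.6]
tcp_rot: [3.141, -0.001, -0.0]
contact_force: [0.4, -1.6, 0.4]
grip_width: 8.3
finger_force: 0.0
```

```bash
python3 -m jog '[[23,-41,0,0,0,0],[23,-41,0,0,0,0],[23,-41,0,0,0,0],[23,-41,0,0,0,0],[23,-41,0,0,0,0],[0,0,30,0,0,0],[0,0,30,0,0,0],[0,0,25,0,0,0],[0,0,25,0,0,0],[0,0,0,0,0,0]]' 0
```

```text
time: 3.2
tool_pos: [506.1, 47.2, 77.5]
tcp_rot: [-3.141, 0.007, -0.0]
contact_force: [0.0, 0.7, 1.0]
grip_width: 0.3
finger_force: 0.0
```

```bash
python3 -m jog '[[3,-20,-2,0,0,0],[1,-10,0,0,0,0],[0,-5,0,0,0,0],[0,-4,0,0,0,0],[0,-4,0,0,0,0],[0,-4,0,0,0,0],[0,0,0,0,0,0]]' 0
```

```text
time: 3.9
tool_pos: [512.4, 94.3, 82.4]
tcp_rot: [3.142, -0.0, 0.0]
contact_force: [-0.1, -0.3, 0.7]
grip_width: 0.1
finger_force: 0.0
```

```bash
python3 -m jog '[[-1,-4,1,0,0,0],[-1,-4,0,0,0,0],[0,-4,0,0,0,0],[0,-4,0,0,0,0],[0,-4,0,0,0,0]]' 0;python3 - <<'E'
from h import *
im=bot.capture("top");c=cam("top");cv2.imwrite("pics/t2.png",cv2.resize(im[185:365,195:475,::-1],None,fx=2.8,fy=2.8,interpolation=2))
r=bot.outline_of("bowl","top")[0];cs,_=cv2.findContours(r["mask"].astype(np.uint8),0,1);e=cv2.fitEllipse(cv2.convexHull(max(cs,key=len)));print("bowl",e,ray(c,e[0],123).round(1))
E
```

```text
time: 4.4
tool_pos: [510.5, 114.4, 81.3]
tcp_rot: [3.142, -0.0, -0.0]
contact_force: [-1.3, -0.0, 0.0]
grip_width: 0.7
finger_force: 0.0
bowl ((303.6988525390625, 276.4030456542969), (99.16543579101562, 100.1051254272461), 139.92059326171875) [510.   42.9 123. ]
```

View pics/t2.png

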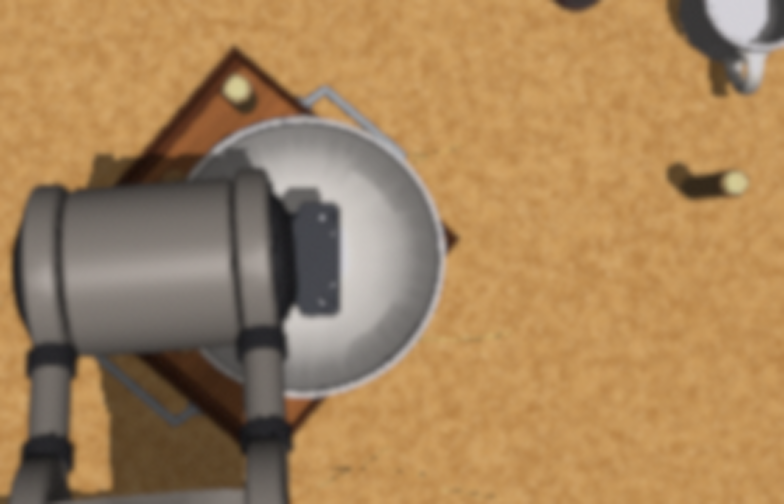

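The bowl has not moved yet: its centre is still at about (304,276) px and the fingers are just short of the wall. I'll keep pushing.

```bash
python3 -m jog '[[0,-4,0,0,0,0],[0,-4,0,0,0,0],[0,-4,0,0,0,0],[0,-4,0,0,0,0]]' 0;python3 - <<'E'
from h import *
im=bot.capture("top");c=cam("top")
r=bot.outline_of("bowl","top")[0];cs,_=cv2.findContours(r["mask"].astype(np.uint8),0,1);e=cv2.fitEllipse(cv2.convexHull(max(cs,key=len)));print("bowl",e,ray(c,e[0],123).round(1))
E
```

```text
time: 4.9
tool_pos: [510.5, 130.3, 81.3]
tcp_rot: [3.142, -0.0, -0.0]
contact_force: [0.7, -0.0, 0.3]
grip_width: 0.2
finger_force: 0.0
bowl ((303.73968505859375, 276.4861755371094), (99.71762084960938, 100.48346710205078), 167.28294372558594) [509.9  42.8 123. ]
```

```bash
python3 - <<'E'
from h import *
im=bot.capture("scene");cv2.imwrite("pics/s1.png",cv2.resize(im[150:350,230:480,::-1],None,fx=3,fy=3,interpolation=2))
c=cam("scene");print(proj(c,bot.get_obs()["tool_pos"]),[proj(c,p).round() for p in ((510,43,123),(510,143,123),(510,43,32))])
E
```

```text
[316.51220231 266.12251611] [array([346., 230.]), array([312., 252.]), array([345., 266.])]
```

View pics/s1.png

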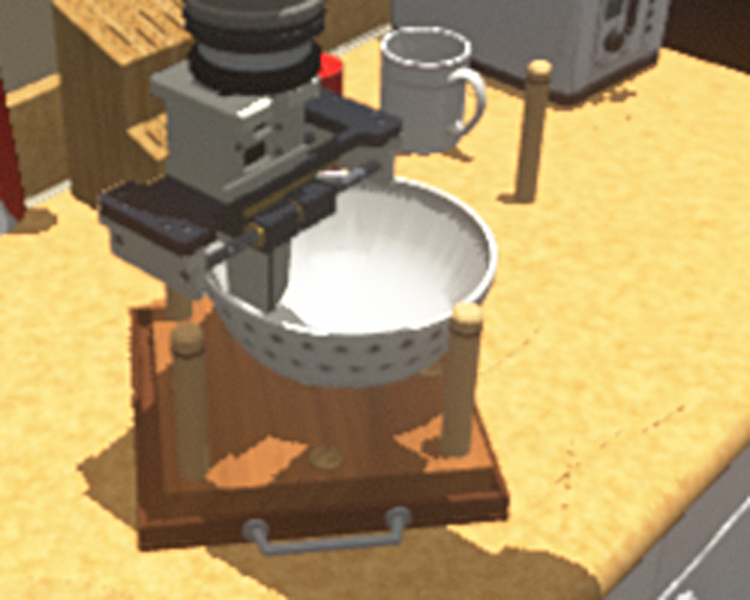

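The fingers are inside the bowl, close to its wall on the +y side (crop 270,300), and the bowl is unmoved. I'll continue carefully.

```bash
python3 -m jog '[[0,-2,0,0,0,0],[0,-2,0,0,0,0],[0,-2,0,0,0,0],[0,-2,0,0,0,0]]' 0;python3 - <<'E'
from h import *
im=bot.capture("top");c=cam("top");print(bot.get_obs()["contact_force"])
r=bot.outline_of("bowl","top")[0];cs,_=cv2.findContours(r["mask"].astype(np.uint8),0,1);e=cv2.fitEllipse(cv2.convexHull(max(cs,key=len)));print("bowl",e,ray(c,e[0],123).round(1))
E
```

```text
time: 5.45
tool_pos: [510.5, 138.0, 81.3]
tcp_rot: [3.141, 0.0, -0.0]
contact_force: [-0.2, -1.3, 0.2]
grip_width: 0.5
finger_force: 0.8
[-0.03281816 -2.02042357  0.15573202]
bowl ((302.20135498046875, 276.61663818359375), (98.21003723144531, 101.2262191772461), 164.83079528808594) [509.6  45.9 123. ]
```

```bash
python3 -m jog '[[0,-4,0,0,0,0],[0,-4,0,0,0,0],[0,-4,0,0,0,0],[0,-4,0,0,0,0],[0,-4,0,0,0,0],[0,-4,0,0,0,0],[0,-4,0,0,0,0],[0,-3,0,0,0,0],[0,0,0,0,0,0]]' 0;python3 - <<'E'
from h import *
im=bot.capture("top");c=cam("top");print(bot.get_obs()["contact_force"])
r=bot.outline_of("bowl","top")[0];cs,_=cv2.findContours(r["mask"].astype(np.uint8),0,1);e=cv2.fitEllipse(cv2.convexHull(max(cs,key=len)));print("bowl",e,ray(c,e[0],123).round(1))
E
```

```text
time: 6.45
tool_pos: [510.4, 169.4, 81.2]
tcp_rot: [-3.142, 0.0, 0.0]
contact_force: [0.4, -0.1, -0.5]
grip_width: 0.3
finger_force: 0.0
[0.17793774 0.29255243 0.99640145]
bowl ((303.3800354003906, 276.58648681640625), (99.65171813964844, 100.12144470214844), 125.51470947265625) [509.7  43.6 123. ]
```

```bash
python3 - <<'E'
from h import *
im=bot.capture("scene");cv2.imwrite("pics/s2.png",cv2.resize(im[150:350,230:480,::-1],None,fx=3,fy=3,interpolation=2))
E
```

```text
(no output)
```

View pics/s2.png

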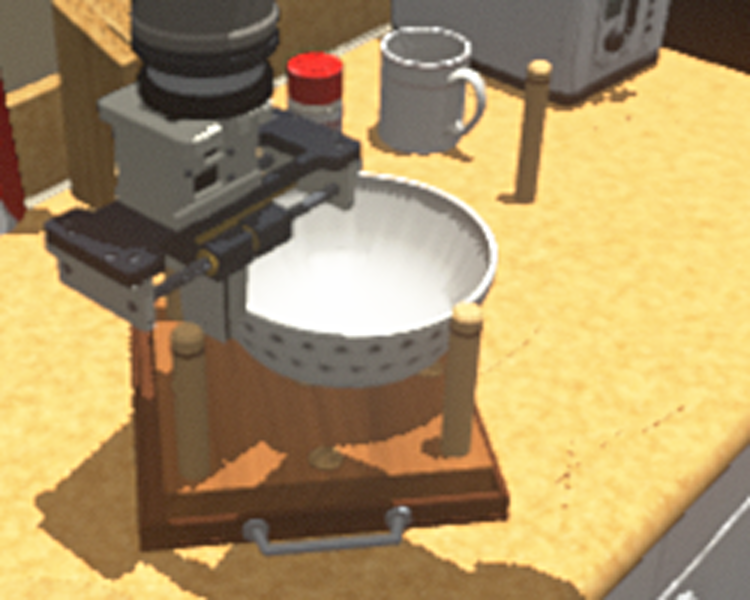

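The fingers rode over the wall. The bowl tipped and settled back, and the fingers are now outside it at crop (220,320). I'll pinch the rim on the empty-corner side instead and slide the bowl with that grip, so it can't tip.

```bash
python3 -m jog '[[0,0,-30,0,0,0],[0,0,-40,0,0,0],[0,20,-30,0,0,0],[0,40,0,0,0,0],[0,40,0,0,0,0],[0,40,0,0,0,0],[0,40,0,0,0,0],[0,40,0,0,0,0],[0,0,0,0,0,0]]' 50;python3 - <<'E'
from h import *
im=bot.capture("top");c=cam("top")
r=bot.outline_of("bowl","top")[0];cs,_=cv2.findContours(r["mask"].astype(np.uint8),0,1);e=cv2.fitEllipse(cv2.convexHull(max(cs,key=len)));print("bowl",e,ray(c,e[0],123).round(1))
for (u,v) in [(280,217),(224,282),(289,338)]:
    b=im[v-9:v+10,u-9:u+10,2].astype(int)
    n,l,st,ce=cv2.connectedComponentsWithStats((b>b.max()*0.65).astype(np.uint8))
    k=1+np.argmax(st[1:,4]);p=ce[k]+[u-9,v-9];print(st[k,4],p.round(1),ray(c,p,136).round(1))
cv2.imwrite("pics/t3.png",im[:,:,::-1])
E
```

```text
time: 7.5
tool_pos: [510.4, -55.4, 181.3]
tcp_rot: [3.14, -0.0, -0.005]
contact_force: [-0.9, 1.0, -0.2]
grip_width: 46.0
finger_force: 0.0
bowl ((301.4579772949219, 276.2212829589844), (96.28729248046875, 100.05213165283203), 17.67934799194336) [510.4  47.4 123. ]
59 [279.2 216.1] [629.4  90.7 136. ]
59 [223.2 281.2] [501.7 200.5 136. ]
48 [288.2 337.6] [391.3  73.3 136. ]
```

```bash
python3 -m jog '[[0,-4,25,0,0,0],[0,0,25,0,0,0],[0,0,20,0,0,0],[0,0,10,0,0,0],[0,0,8,0,0,0],[0,0,0,0,0,0]]' 50;python3 -m jog '[[0,0,0,0,0,0],[0,0,0,0,0,0],[0,0,0,0,0,0],[0,0,0,0,0,0],[0,0,0,0,0,0]]' 0
```

```text
time: 8.2
tool_pos: [510.2, -46.3, 92.9]
tcp_rot: [-3.141, 0.001, 0.001]
contact_force: [0.6, -0.0, -0.4]
grip_width: 46.1
finger_force: 0.0
time: 8.7
tool_pos: [510.6, -47.1, 93.6]
tcp_rot: [3.141, -0.0, -0.0]
contact_force: [1.4, 0.7, -0.7]
grip_width: 10.5
finger_force: 0.0
```

```bash
python3 -m jog '[[0,0,0,0,0,0],[0,0,0,0,0,0],[0,0,0,0,0,0]]' 0; python3 -m jog '[[0,-2,0,0,0,0],[0,-4,0,0,0,0],[0,-4,0,0,0,0]]' 0; python3 - <<'E'
from h import *
im=bot.capture("scene");cv2.imwrite("pics/s3.png",cv2.resize(im[150:350,230:480,::-1],None,fx=3,fy=3,interpolation=2))
E
```

```text
time: 9.0
tool_pos: [510.4, -47.0, 93.3]
tcp_rot: [3.141, 0.0, -0.0]
contact_force: [0.5, 0.1, -0.1]
grip_width: 0.7
finger_force: 0.0
time: 9.3
tool_pos: [510.4, -36.6, 93.3]
tcp_rot: [-3.142, 0.0, -0.0]
contact_force: [0.6, -0.1, 0.1]
grip_width: 0.4
finger_force: 0.0
```

View pics/s3.png

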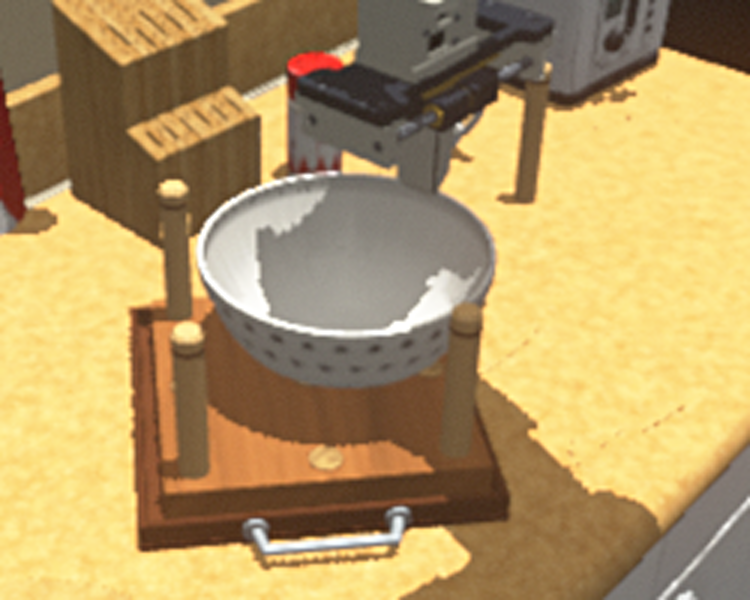

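```bash
python3 - <<'E'
from h import *
c=cam("scene")
cr=lambda P:((proj(c,P)-[230,150])*3).round()
print("TCP s2",cr((510.4,169.4,81.2)),"TCP s1",cr((510.5,130.3,81.3)),"s3",cr((510.4,-36.6,93.3)))
print("pegs",[cr(p) for p in ((629.4,90.7,136),(501.7,200.5,136),(391.4,73,136),(561.6,-263.9,130))])
for z in (80,100,123):
  a=np.linspace(0,2*np.pi,73);e=np.array([cr((510+100*np.cos(t),43.5+100*np.sin(t),z)) for t in a]);print(z,e.min(0),e.max(0))
im=bot.capture("scene");r=bot.outline_of("bowl","scene")[0]["mask"];ys,xs=np.nonzero(r);print("mask",(xs.min()-230)*3,(xs.max()-230)*3,(ys.min()-150)*3,(ys.max()-150)*3)
im=bot.capture("wrist");cv2.imwrite("pics/w1.png",im[:,:,::-1])
E
```

```text
TCP s2 [217. 377.] TCP s1 [259. 348.] s3 [419. 230.]
pegs [array([173., 189.]), array([188., 335.]), array([468., 315.]), array([541.,  61.])]
80 [201. 216.] [494. 385.]
100 [200. 193.] [496. 360.]
123 [199. 166.] [499. 330.]
mask 195 492 171 384
```

View pics/w1.png

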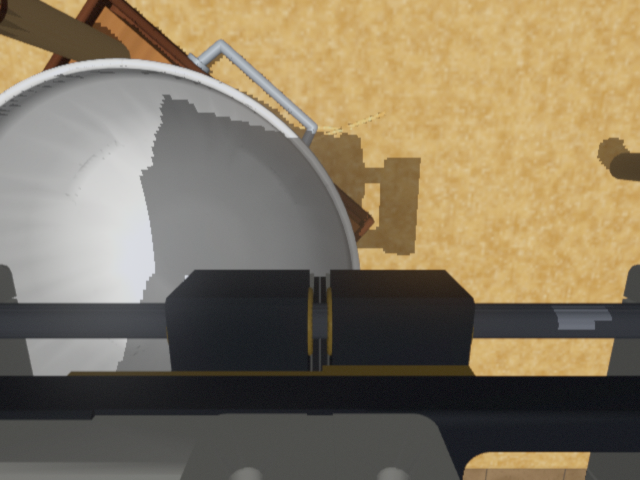

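The wrist view shows the rim at about (359,265), matching the position from overhead, with the loose peg at about (625,160). In the scene pictures the real fingertips end about 30 mm above the reported TCP, which explains why they rode over the rim. I'll go lower for the rim grip and watch the force.

```bash
python3 -m jog '[[0,0,-20,0,0,0],[0,8,0,0,0,0],[0,6,0,0,0,0],[0,0,0,0,0,0],[0,0,15,0,0,0],[0,0,10,0,0,0],[0,0,8,0,0,0],[0,0,4,0,0,0],[0,0,0,0,0,0]]' 50;python3 -m jog '[[0,0,3,0,0,0],[0,0,3,0,0,0],[0,0,0,0,0,0]]' 50
```

```text
time: 10.4
tool_pos: [510.0, -50.9, 75.6]
tcp_rot: [-3.141, 0.001, -0.0]
contact_force: [-1.1, 0.0, -0.4]
grip_width: 45.4
finger_force: 0.0
time: 10.7
tool_pos: [510.3, -50.9, 70.1]
tcp_rot: [3.142, 0.0, -0.0]
contact_force: [0.6, -0.4, 0.1]
grip_width: 45.8
finger_force: 0.0
```

```bash
python3 -m jog '[[0,0,0,0,0,0],[0,0,0,0,0,0],[0,0,0,0,0,0],[0,0,0,0,0,0],[0,0,0,0,0,0],[0,0,0,0,0,0],[0,0,0,0,0,0]]' 0
```

```text
time: 11.4
tool_pos: [510.5, -50.6, 70.5]
tcp_rot: [-3.141, -0.0, -0.0]
contact_force: [-0.2, 4.4, 2.7]
grip_width: 13.5
finger_force: 26.8
```

```bash
python3 -m jog '[[0,-3,0,0,0,0],[0,-4,0,0,0,0],[0,-4,0,0,0,0],[0,-4,0,0,0,0],[0,-4,0,0,0,0]]' 0;python3 - <<'E'
from h import *
im=bot.capture("top");c=cam("top");print(bot.get_obs()["contact_force"])
r=bot.outline_of("bowl","top")[0];cs,_=cv2.findContours(r["mask"].astype(np.uint8),0,1);e=cv2.fitEllipse(cv2.convexHull(max(cs,key=len)));print("bowl",e,ray(c,e[0],123).round(1))
E
```

```text
time: 11.9
tool_pos: [512.9, -35.7, 72.4]
tcp_rot: [3.135, -0.006, 0.001]
contact_force: [0.1, -12.2, 11.6]
grip_width: 12.8
finger_force: 27.7
[-1.04425422 -9.81628124 11.56248594]
bowl ((295.75445556640625, 275.6767272949219), (97.03213500976562, 99.19761657714844), 30.403343200683594) [511.6  58.7 123. ]
```

```bash
python3 -m jog '[[0,0,-3,0,0,0],[0,-3,-2,0,0,0],[0,-3,0,0,0,0]]' 0;python3 -m jog '[[0,-4,0,0,0,0],[0,-4,0,0,0,0]]' 0
```

```text
time: 12.3
tool_pos: [511.5, -27.9, 76.2]
tcp_rot: [3.138, -0.003, -0.0]
contact_force: [0.5, -5.7, 3.8]
grip_width: 12.9
finger_force: 27.4
time: 12.5
tool_pos: [511.4, -19.8, 76.0]
tcp_rot: [3.138, -0.002, -0.0]
contact_force: [1.1, -5.9, 3.1]
grip_width: 13.0
finger_force: 27.5
```

```bash
python3 -m jog '[[0,-3,0,0,0,0],[0,-3,0,0,0,0],[0,0,0,0,0,0]]' 0;python3 - <<'E'
from h import *
im=bot.capture("top");c=cam("top");print(bot.get_obs()["contact_force"])
m=bot.outline_of("bowl","top")[0]["mask"];ys,xs=np.nonzero(m);print(xs.min(),ys.min(),ys.max(),ray(c,(xs.min(),276),123).round(1),ray(c,(300,(ys.min()+ys.max())/2),123).round(1))
for (u,v) in [(280,217),(224,282),(289,338)]:
    b=im[v-9:v+10,u-9:u+10,2].astype(int)
    n,l,st,ce=cv2.connectedComponentsWithStats((b>b.max()*0.65).astype(np.uint8))
    k=1+np.argmax(st[1:,4]);p=ce[k]+[u-9,v-9];print(st[k,4],p.round(1),ray(c,p,136).round(1))
cv2.imwrite("pics/t4.png",cv2.resize(im[185:365,195:475,::-1],None,fx=2.8,fy=2.8,interpolation=2))
E
```

```text
time: 12.8
tool_pos: [511.2, -13.3, 75.9]
tcp_rot: [3.139, -0.002, 0.0]
contact_force: [0.2, -5.6, 3.0]
grip_width: 12.7
finger_force: 27.4
[-0.62488743 -5.40025464  2.77790805]
236 227 325 [511.5 177.3 123. ] [510.9  50.3 123. ]
58 [279.3 216. ] [629.6  90.7 136. ]
60 [223.2 281.2] [501.6 200.6 136. ]
107 [292.  343.2] [380.5  66.  136. ]
```

View pics/t4.png

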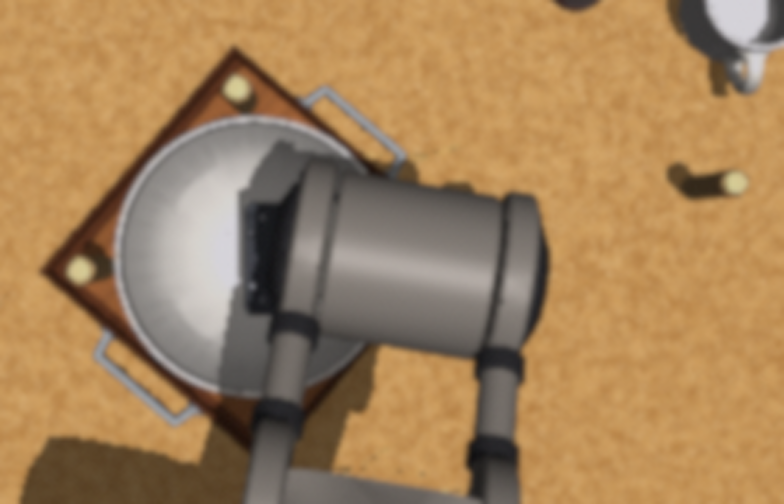

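The bowl now sits among the pegs, with its left rim at crop x≈117 and the board unmoved. It needs about 3–4 mm more before I release it.

```bash
python3 -m jog '[[0,-2,0,0,0,0],[0,-2,0,0,0,0],[0,0,0,0,0,0]]' 0;python3 -m jog '[[0,0,0,0,0,0],[0,0,0,0,0,0],[0,0,0,0,0,0],[0,0,0,0,0,0],[0,0,-20,0,0,0],[0,0,-30,0,0,0],[0,0,-40,0,0,0],[0,0,-20,0,0,0],[0,0,0,0,0,0]]' 50
```

```text
time: 13.2
tool_pos: [511.3, -9.6, 75.9]
tcp_rot: [3.139, -0.002, 0.0]
contact_force: [-0.1, -5.8, 4.8]
grip_width: 13.0
finger_force: 27.4
time: 14.1
tool_pos: [512.2, -8.1, 188.4]
tcp_rot: [3.141, -0.006, 0.0]
contact_force: [0.2, -0.1, -0.4]
grip_width: 46.0
finger_force: 0.0
```

```bash
python3 -m jog '[[5,38,0,0,0,0],[5,38,0,0,0,0],[5,38,0,0,0,0],[5,38,0,0,0,0],[0,0,0,0,0,0.15],[0,0,0,0,0,0.15],[0,0,0,0,0,0.15],[0,0,0,0,0,0.15],[0,0,0,0,0,0.15],[0,0,0,0,0,0.15],[0,0,0,0,0,0.15],[0,0,0,0,0,0.15]]' 50; python3 -m jog '[[0,0,45,0,0,0],[0,0,45,0,0,0],[0,0,45,0,0,0],[0,0,25,0,0,0],[0,0,0,0,0,0]]' 40; python3 - <<'E'
from h import *
print(bot.get_obs()["joint_positions"])
c=cam("top");im=bot.capture("top")
m=bot.outline_of("bowl","top")[0]["mask"];cs,_=cv2.findContours(m.astype(np.uint8),0,1);e=cv2.fitEllipse(cv2.convexHull(max(cs,key=len)));print("bowl",e,ray(c,e[0],123).round(1))
for (u,v) in [(280,217),(224,282),(289,338)]:
    b=im[v-9:v+10,u-9:u+10,2].astype(int)
    n,l,st,ce=cv2.connectedComponentsWithStats((b>b.max()*0.65).astype(np.uint8))
    k=1+np.argmax(st[1:,4]);p=ce[k]+[u-9,v-9];print(st[k,4],p.round(1),ray(c,p,136).round(1))
cv2.imwrite("pics/t5.png",im[:,:,::-1])
E
```

```text
time: 15.3
tool_pos: [529.7, -159.6, 183.7]
tcp_rot: [3.14, 0.002, -1.206]
contact_force: [0.4, -0.9, -0.4]
grip_width: 46.0
finger_force: 0.0
time: 15.8
tool_pos: [526.7, -158.2, 20.5]
tcp_rot: [3.134, 0.007, -1.2]
contact_force: [-0.1, -0.9, 0.9]
grip_width: 36.7
finger_force: 0.0
[-4.31140688e-01  5.81928942e-01  1.65383852e+00 -3.45437018e-05
  9.16024417e-01  2.33985269e+00]
bowl ((285.07672119140625, 276.2653503417969), (100.2092514038086, 100.57501220703125), 98.68219757080078) [510.5  79.9 123. ]
58 [279.3 216. ] [629.6  90.7 136. ]
60 [223.2 281.2] [501.6 200.6 136. ]
69 [288.8 337.1] [392.3  72.3 136. ]
```

```bash
python3 -m jog '[[0,0,10,0,0,0],[0,0,8,0,0,0],[0,0,0,0,0,0]]' 40; python3 -m jog '[[0,0,4,0,0,0],[0,0,2,0,0,0],[0,0,0,0,0,0]]' 40
```

```text
time: 16.2
tool_pos: [530.0, -159.8, 6.8]
tcp_rot: [3.141, 0.001, -1.2]
contact_force: [0.7, 0.3, -0.1]
grip_width: 36.7
finger_force: 0.0
time: 16.5
tool_pos: [530.3, -160.0, 1.2]
tcp_rot: [3.141, 0.0, -1.2]
contact_force: [-0.4, 0.0, -0.1]
grip_width: 37.0
finger_force: 0.0
```

```bash
python3 -m jog '[[0,0,3,0,0,0],[0,0,2,0,0,0],[0,0,0,0,0,0]]' 40; python3 -m jog '[[0,0,2,0,0,0],[0,0,2,0,0,0],[0,0,2,0,0,0],[0,0,0,0,0,0]]' 40
```

```text
time: 16.8
tool_pos: [530.2, -159.9, -4.0]
tcp_rot: [3.141, 0.0, -1.2]
contact_force: [-0.4, 0.8, 0.0]
grip_width: 36.6
finger_force: 0.0
time: 17.2
tool_pos: [530.2, -159.9, -10.0]
tcp_rot: [3.141, 0.0, -1.2]
contact_force: [-0.2, -1.1, -0.7]
grip_width: 36.6
finger_force: 0.0
```

```bash
python3 -m jog '[[0,0,3,0,0,0],[0,0,3,0,0,0],[0,0,2,0,0,0],[0,0,0,0,0,0]]' 40; python3 -m jog '[[0,0,2,0,0,0],[0,0,2,0,0,0],[0,0,0,0,0,0]]' 40; python3 -m jog '[[0,0,2,0,0,0],[0,0,2,0,0,0],[0,0,0,0,0,0]]' 40
```

```text
time: 17.6
tool_pos: [530.2, -159.9, -18.1]
tcp_rot: [3.141, 0.0, -1.2]
contact_force: [-0.6, 0.1, -0.5]
grip_width: 36.7
finger_force: 0.0
time: 17.9
tool_pos: [530.2, -159.9, -22.0]
tcp_rot: [3.141, 0.0, -1.2]
contact_force: [0.0, 0.6, 0.2]
grip_width: 37.1
finger_force: 0.0
time: 18.2
tool_pos: [530.2, -159.9, -26.0]
tcp_rot: [3.141, 0.0, -1.2]
contact_force: [-0.3, -0.5, -0.7]
grip_width: 36.7
finger_force: 0.0
```

```bash
python3 -m jog '[[0,0,-40,0,0,0],[0,0,-45,0,0,0],[0,0,-45,0,0,0],[0,0,-31,0,0,0],[36,3,0,0,0,0],[36,3,0,0,0,0],[36,2,0,0,0,0],[0,0,0,0,0,0]]' 50; python3 - <<'E'
from h import *
im=bot.capture("wrist");c=cam("wrist");o=bot.get_obs();print(o["tool_pos"],proj(c,(561.6,-263.9,130)),proj(c,(561.6,-263.9,0)))
for r in bot.outline_of("peg","wrist")[:2]:
    ys,xs=np.nonzero(r["mask"]);print(r["p"],r["pixel"],xs.min(),xs.max(),ys.min(),ys.max())
cv2.imwrite("pics/w2.png",im[:,:,::-1])
E
```

```text
time: 19.0
tool_pos: [562.6, -267.7, 134.9]
tcp_rot: [-3.141, -0.002, -1.204]
contact_force: [0.4, 0.7, -0.2]
grip_width: 46.0
finger_force: 0.0
[ 561.92723015 -265.29076477  134.71871375] [320.56174238 270.47519243] [320.21903222 223.69540797]
0.61 [320.6, 258.3] 301 335 218 289
```

```bash
python3 -m jog '[[-1,0,20,0,0,0],[0,0,20,0,0,0],[0,0,20,0,0,0],[0,0,10,0,0,0],[0,0,5,0,0,0],[0,0,0,0,0,0]]' 50; python3 -m jog '[[0,0,0,0,0,0],[0,0,0,0,0,0],[0,0,0,0,0,0],[0,0,0,0,0,0],[0,0,0,0,0,0]]' 0
```

```text
time: 19.7
tool_pos: [561.6, -262.0, 60.3]
tcp_rot: [3.141, 0.0, -1.2]
contact_force: [-0.5, 0.5, 0.6]
grip_width: 46.3
finger_force: 0.0
time: 20.2
tool_pos: [561.9, -262.8, 60.8]
tcp_rot: [-3.141, -0.001, -1.2]
contact_force: [-0.4, -0.9, 3.1]
grip_width: 19.5
finger_force: 30.0
```

```bash
python3 -m jog '[[0,0,-15,0,0,0],[0,0,-30,0,0,0],[0,0,-15,0,0,0],[-38,-3,0,0,0,0],[-38,-3,0,0,0,0],[-38,-3,0,0,0,0],[-38,-3,0,0,0,0],[-38,-3,0,0,0,0],[-38,-2,0,0,0,0],[0,0,0,0,0,0],[0,0,0,0,0,0]]' 0; python3 - <<'E'
from h import *
o=bot.get_obs();im=bot.capture("wrist");c=cam("wrist");print(o["tool_pos"],o["tcp_rot"],o["contact_force"],proj(c,(519.7,-37.3,32)))
t=o["tool_pos"];print(proj(c,t-[0,0,60.6]))
r=bot.outline_of("peg","wrist")
for q in r[:3]:
    ys,xs=np.nonzero(q["mask"]);print(q["p"],q["pixel"],xs.min(),xs.max(),ys.min(),ys.max())
cv2.imwrite("pics/w3.png",cv2.resize(im[90:330,180:500,::-1],None,fx=2.5,fy=2.5,interpolation=2))
E
```

```text
time: 21.3
tool_pos: [495.2, -43.6, 120.6]
tcp_rot: [-3.141, -0.001, -1.198]
contact_force: [0.8, -0.2, -0.1]
grip_width: 19.4
finger_force: 30.0
[495.1789187  -43.57641327 120.63836881] [-3.14109383e+00 -7.98105874e-04 -1.19839651e+00] [ 0.78396345 -0.19006686 -0.06918633] [287.72794257 231.15276343]
[320.78666805 244.1574266 ]
0.65 [320.9, 277.7] 298 342 231 350
```

View pics/w3.png

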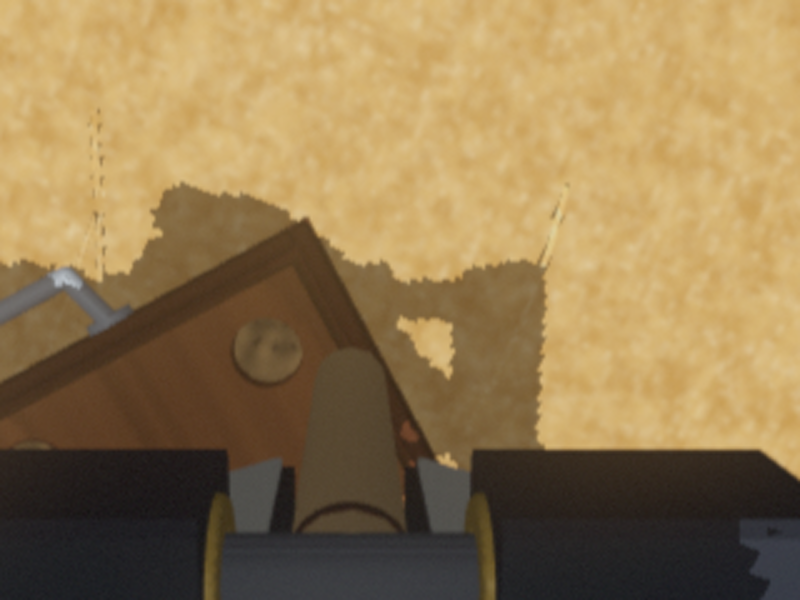

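The wrist crop shows the empty hole's mouth at crop (267,351), full-frame about (286.8,230.4). The held peg's foot is at about (350,383) in the crop, and the bowl is clear of the hole. Next I'll refine the offset.

```bash
python3 - <<'E'
from h import *
im=cv2.imread("pics/w3.png");c=cam("wrist");t=bot.get_obs()["tool_pos"];yaw=bot.get_obs()["tcp_rot"][2]
lab=cv2.cvtColor(im,cv2.COLOR_BGR2LAB).astype(int);ref=lab[340:365,255:280].reshape(-1,3).mean(0);wood=lab[400:430,200:230].reshape(-1,3).mean(0);print(ref,wood)
d=((lab-ref)**2).sum(2)<((lab-wood)**2).sum(2)
m=np.zeros(d.shape,np.uint8);m[305:400,220:318]=d[305:400,220:318];m=cv2.morphologyEx(m,cv2.MORPH_OPEN,np.ones((5,5)))
n,l,st,ce=cv2.connectedComponentsWithStats(m);k=l[351,267];cs,_=cv2.findContours((l==k).astype(np.uint8),0,1);e=cv2.fitEllipse(cv2.convexHull(max(cs,key=len)));print(e,st[k])
px=np.array(e[0])/2.5+[180,90];px-=0.3*0
H=ray(c,px,32);print("hole",H)
ex,ey=np.array([np.cos(yaw),np.sin(yaw)]),np.array([np.sin(yaw),-np.cos(yaw)])
print("tool shift TCP->hole",(H-t)[:2]@ex,(H-t)[:2]@ey)
z=t[2]-60.6
a=np.linspace(0,6.28,60);q=np.array([proj(c,(t[0]+10*np.cos(s),t[1]+10*np.sin(s),z)) for s in a]);q=(q-[180,90])*2.5;print("foot pred crop",q.min(0),q.max(0))
for row in (365,375,385,400):
    g=cv2.GaussianBlur(im,(5,5),0)[row,295:410].astype(int);gr=np.abs(np.diff(g,axis=0)).sum(1);print(row,[int(295+i) for i in np.argsort(-gr)[:8]])
g=cv2.GaussianBlur(im,(5,5),0)[330:370,350].astype(int);print([330+int(i) for i in np.argsort(-np.abs(np.diff(g,axis=0)).sum(1))[:5]])
E
```

```text
[ 96.0432 132.7024 149.2304] [ 71.46666667 138.50444444 148.12777778]
((267.64508056640625, 348.1209411621094), (62.13310623168945, 70.6430435180664), 117.35369110107422) [ 235  318   68   63 2946]
hole [520.75314819 -39.01757118  32.        ]
tool shift TCP->hole 3.694130665371893 -25.547402234162856
foot pred crop [315.66696061 346.94952512] [387.97345862 417.04726923]
365 [386, 387, 385, 388, 297, 296, 298, 384]
375 [392, 391, 390, 393, 384, 389, 383, 385]
385 [397, 396, 398, 395, 399, 394, 400, 385]
400 [406, 405, 404, 403, 407, 402, 408, 388]
[346, 347, 345, 348, 344]
```

```bash
python3 -m jog '[[1.4,-10,0,0,0,0],[1,-10,0,0,0,0],[1,-5.5,0,0,0,0],[0,0,10,0,0,0],[0,0,10,0,0,0],[0,0,4,0,0,0],[0,0,0,0,0,0],[0,0,0,0,0,0]]' 0; python3 -m jog '[[0,0,1,0,0,0],[0,0,1,0,0,0],[0,0,1,0,0,0],[0,0,0,0,0,0]]' 0
```

```text
time: 22.2
tool_pos: [519.8, -37.9, 96.2]
tcp_rot: [3.141, 0.0, -1.2]
contact_force: [0.2, -0.2, 0.1]
grip_width: 18.9
finger_force: 30.0
time: 22.6
tool_pos: [519.9, -37.9, 93.3]
tcp_rot: [3.142, -0.0, -1.2]
contact_force: [1.2, -0.2, -1.0]
grip_width: 19.2
finger_force: 30.0
```

```bash
python3 -m jog '[[0,0,1,0,0,0],[0,0,0.5,0,0,0],[0,0,0.5,0,0,0],[0,0,0,0,0,0]]' 0; python3 -m jog '[[0,0,0.7,0,0,0],[0,0,0.7,0,0,0],[0,0,0,0,0,0]]' 0
```

```text
time: 23.0
tool_pos: [520.3, -37.9, 91.9]
tcp_rot: [-3.141, -0.001, -1.2]
contact_force: [-2.2, 0.3, 4.5]
grip_width: 19.5
finger_force: 30.0
time: 23.3
tool_pos: [519.9, -37.7, 89.7]
tcp_rot: [3.142, 0.0, -1.2]
contact_force: [-0.2, 0.5, 0.5]
grip_width: 19.4
finger_force: 30.0
```

The peg brushed the edge and then dropped in. I'll carry on straight down.

```bash
python3 -m jog '[[0,0,1,0,0,0],[0,0,1,0,0,0],[0,0,0.5,0,0,0],[0,0,0,0,0,0]]' 0; python3 -m jog '[[0,0,1,0,0,0],[0,0,1,0,0,0],[0,0,0.5,0,0,0],[0,0,0,0,0,0]]' 0
```

```text
time: 23.7
tool_pos: [519.9, -37.8, 87.2]
tcp_rot: [3.141, 0.0, -1.2]
contact_force: [0.8, 0.2, 0.3]
grip_width: 19.3
finger_force: 30.0
time: 24.1
tool_pos: [520.2, -37.9, 85.4]
tcp_rot: [-3.141, -0.001, -1.2]
contact_force: [-1.2, 1.4, 4.9]
grip_width: 19.4
finger_force: 30.0
```

```bash
python3 -m jog '[[0,0,1,0,0,0],[0,0,1,0,0,0],[0,0,1,0,0,0],[0,0,1,0,0,0]]' 0; python3 -m jog '[[0,0,1,0,0,0],[0,0,1,0,0,0],[0,0,1,0,0,0],[0,0,1,0,0,0]]' 0
```

```text
time: 24.5
tool_pos: [520.3, -37.9, 81.7]
tcp_rot: [-3.141, -0.001, -1.2]
contact_force: [-1.2, 1.3, 7.3]
grip_width: 19.0
finger_force: 30.0
time: 24.9
tool_pos: [520.4, -37.9, 77.8]
tcp_rot: [-3.141, -0.001, -1.2]
contact_force: [-1.3, 2.0, 8.4]
grip_width: 19.2
finger_force: 30.0
```

Plug force is steady at about 7–8 N, and about 5 mm remain.

```bash
python3 -m jog '[[0,0,1,0,0,0],[0,0,1,0,0,0],[0,0,1,0,0,0],[0,0,0.7,0,0,0]]' 0; python3 -m jog '[[0,0,0.7,0,0,0],[0,0,0.5,0,0,0]]' 0;  python3 -m jog '[[0,0,0.5,0,0,0],[0,0,0.4,0,0,0]]' 0
```

```text
time: 25.3
tool_pos: [520.4, -37.9, 74.1]
tcp_rot: [-3.141, -0.001, -1.2]
contact_force: [-1.1, 2.6, 8.9]
grip_width: 19.2
finger_force: 30.0
time: 25.5
tool_pos: [520.4, -37.9, 73.0]
tcp_rot: [-3.14, -0.001, -1.2]
contact_force: [-0.6, 2.2, 8.6]
grip_width: 19.6
finger_force: 30.0
time: 25.7
tool_pos: [520.5, -37.9, 72.3]
tcp_rot: [-3.14, -0.001, -1.2]
contact_force: [-2.1, 2.5, 11.9]
grip_width: 19.4
finger_force: 30.0
```

```bash
python3 -m jog '[[0,0,0.5,0,0,0],[0,0,0.3,0,0,0],[0,0,0,0,0,0]]' 0
```

```text
time: 26.0
tool_pos: [520.7, -38.0, 72.2]
tcp_rot: [-3.14, -0.002, -1.2]
contact_force: [-3.0, 2.1, 15.0]
grip_width: 19.5
finger_force: 30.0
```

The stop is hard: force rose to 15 N with no travel, 20 mm below the mouth, so the peg is home. I'll unload, release and withdraw.

```bash
python3 -m jog '[[0,0,-1,0,0,0],[0,0,-1,0,0,0],[0,0,0,0,0,0]]' 0; python3 -m jog '[[0,0,0,0,0,0],[0,0,0,0,0,0],[0,0,0,0,0,0],[0,0,0,0,0,0],[0,0,-10,0,0,0],[0,0,-20,0,0,0],[0,0,-30,0,0,0],[0,0,-40,0,0,0],[40,0,0,0,0,0],[40,0,0,0,0,0],[45,0,0,0,0,0],[45,0,0,0,0,0]]' 32; python3 - <<'E'
from h import *
im=bot.capture("top");c=cam("top");cv2.imwrite("pics/t6.png",im[:,:,::-1])
m=bot.outline_of("bowl","top")[0]["mask"];cs,_=cv2.findContours(m.astype(np.uint8),0,1);e=cv2.fitEllipse(cv2.convexHull(max(cs,key=len)));print("bowl",e,ray(c,e[0],123).round(1))
h=proj(c,(520.3,-37.8,136)).round().astype(int);print(h)
for (u,v) in [(280,217),(224,282),(289,338),tuple(h)]:
    b=im[v-9:v+10,u-9:u+10,2].astype(int)
    n,l,st,ce=cv2.connectedComponentsWithStats((b>b.max()*0.65).astype(np.uint8))
    k=1+np.argmax(st[1:,4]);p=ce[k]+[u-9,v-9];print(st[k,4],p.round(1),ray(c,p,136).round(1))
s=bot.capture("scene");cs=cam("scene")
a=cv2.resize(s[150:350,230:480,::-1],(500,400));b=cv2.resize(im[185:365,195:475,::-1],(622,400))
cv2.imwrite("pics/fin.png",cv2.resize(np.hstack([a,b[:,:300+100]]),(800,356)))
E
```

```text
time: 26.3
tool_pos: [520.1, -37.9, 72.5]
tcp_rot: [-3.141, -0.0, -1.2]
contact_force: [-0.7, 2.0, 4.6]
grip_width: 19.6
finger_force: 30.0
time: 27.5
tool_pos: [582.1, -197.8, 173.4]
tcp_rot: [-3.141, -0.001, -1.2]
contact_force: [0.3, -0.0, 0.2]
grip_width: 29.3
finger_force: 0.0
bowl ((284.8639221191406, 276.5306091308594), (100.53520965576172, 100.72447967529297), 82.07145690917969) [510.   80.3 123. ]
[345 271]
58 [279.3 216. ] [629.6  90.7 136. ]
60 [223.2 281.2] [501.6 200.6 136. ]
69 [288.9 337.1] [392.3  72.  136. ]
46 [344.3 271.3] [519.9 -37.1 136. ]
```

View pics/fin.png

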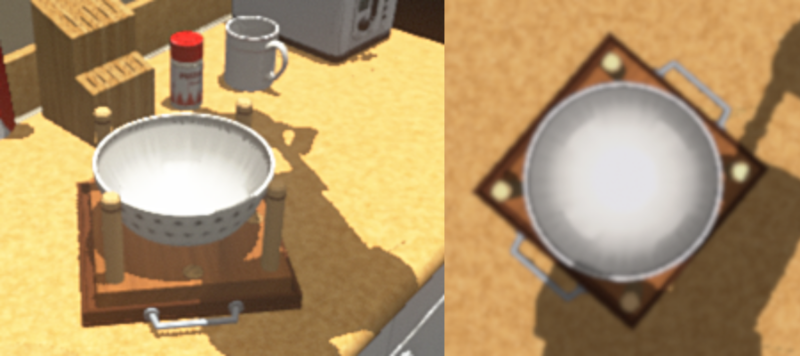

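The final picture shows the bowl level between four equal-height pegs, with the new one at about (740,170). The mug and the short red-capped jar stand as before, and the arm is clear.

```bash
python3 -m jog '[[0,0,0,0,0,0],[0,0,0,0,0,0],[0,0,0,0,0,0]]'; python3 -c "
from plant import bot
print(bot.close_job())"
```

```text
time: 27.95
tool_pos: [581.4, -195.0, 172.9]
tcp_rot: [-3.141, -0.0, -1.199]
contact_force: [-0.1, 0.4, -0.0]
grip_width: 29.2
finger_force: 0.0
the job is handed in; nothing more can be done
None
```

The job was handed in at 28 s: the bowl stands fenced in by four pegs and the loose peg is fully home in the corner hole (hard stop, 15 N at most in the readings), but my first try at pushing the bowl from inside rode over its rim, so I slid it by a rim grip instead.

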